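# Choke and prime the small engine

## Task

Get the small engine on the plywood plate ready for a cold start: with the fingertips press the round red primer button right in and let it spring back out, then push the orange choke lever along its slot, past the half-choke click at the yellow marks, until it sits home at the far stop by the red marks. Only push, do not pinch the lever, do not lift or shove the engine along the bench, and leave the tools, pot and other things where they stand; finish with the primer out and the choke still fully home.

Things in the scene. Friction and masses are not known exactly. Their poses are not given: they have to be found in the camera images.
- engine: Engine on a plywood plate 300 (x) x 380 (y) x 18 mm, 6 kg, loose on the bench (slides if pushed with over about 25 N). Origin: centre of the plate's underside; front (-x) roughly faces the robot. The black control housing at the front, x -75 to +5, y -125 to +81 mm, has a flat top 165 mm high that carries both controls. The red tank behind it (x over 27 mm) is 198 mm high, its cap 212 mm.
- choke (a joint): Choke lever travel, m, along the engine's +y: 0 = open stop (white marks), 0.028 = half-choke click (yellow), 0.056 = full-choke stop (red). Starts at or near the open stop. A spring detent draws it to the nearest of stop, click, stop (it tips over 7 mm from either stop); about 4 N to leave the open stop or the click. It stays where it clicks.
- choke_knob (a point): Centre of the orange choke knob, 24 mm (engine x, across the slot) x 16 mm (engine y, along it) x 32 mm tall, underside 6 mm over the housing's top. Moves with the lever; axes as the engine's. Push it on its flat -y face, e.g. with shut fingers; 53 mm are free between that face (at the open stop) and the primer's collar.
- choke_full (a point): Fixed point on the engine: where the knob's centre lies when the lever is at the full-choke stop.
- primer (a joint): Travel of the red primer button, in m: 0 = out, 0.008 = fully in (straight down). Springs back; 3 N to start, 6 N when fully in.
- primer_top (a point): Centre of the top face of the round red primer button, 30 mm across, 20 mm above the housing's top when out (its steel collar, 42 mm across, is 4 mm high). It lies 82 mm towards the engine's -y from the choke knob at the open stop.
- wrench: Leave alone: steel open-ended wrench, 150 mm, lying on the front strip of the engine's plate.
- plug: Leave alone: spark plug, 55 mm tall, 21 mm wide, standing on the front strip of the engine's plate; origin under its foot.
- pot: Leave alone: terracotta pot, 150 mm across, 130 mm tall, left side of the bench; origin under its foot.
- carton: Leave alone: cardboard carton 120 x 90 x 80 mm; origin under its centre.
- bottle: Leave alone: white bottle with red cap, 60 mm across, 160 mm tall; origin under its foot.
- jar: Leave alone: glass jar, 66 mm across, 85 mm tall; origin under its foot.
- mug: Leave alone: blue mug, 80 mm across, 95 mm tall; origin under its foot.
- screwdriver: Leave alone: red-handled screwdriver, 200 mm, lying on the bench.

How it is judged:
On the way, in this order (a step that is already met when the one before it is completed fails the run):
1. the primer button is pressed right in (value of joint primer above 0.006 m), for 0.1 s.
2. the primer button has sprung back out (value of joint primer below 0.002 m), for 0.1 s.
3. the choke lever is at the full-choke stop (value of joint choke above 0.053 m), for 0.2 s.
At the end, for the whole second after the job is handed in: After the primer was pressed in (6 of 8 mm or more) and let out, the choke lever rests within 3 mm of the full-choke stop, the primer is out, the engine stands at rest within 20 mm of where it was, level, and every other thing is within 30 mm of where it was (value of joint choke above 0.053 m and value of joint primer below 0.002 m and linear speed of engine below 0.02 m/s and distance of engine from where it was at the start of the episode below 0.02 m and angle between engine's own z axis and vertical below 0.06 rad and distance of each of wrench, plug, pot, carton, bottle, jar, mug, screwdriver from where it was at the start of the episode below 0.03 m); the robot touches nothing.
It fails at once if the engine is shoved along, lifted or tipped (distance of engine from where it was at the start of the episode above 0.02 m or height (world z) of engine above 0.01 m or angle between engine's own z axis and vertical above 0.1 rad).
It fails at once if the choke knob is pinched between the fingers (contact force between the fingers and choke above 0.5 N and x of the grasp point in the frame of choke_knob between -0.011 and 0.011 m and y of the grasp point in the frame of choke_knob between -0.008 and 0.008 m and z of the grasp point in the frame of choke_knob between -0.02 and 0.02 m).
It fails at once if a bystander is moved, lifted or knocked over (distance of any of wrench, plug, pot, carton, bottle, jar, mug, screwdriver from where it was at the start of the episode above 0.03 m or angle between any of pot, bottle, jar, mug, plug, carton's own z axis and vertical above 0.5 rad).
It also fails if it takes over 42 s, if anything falls off the work surface, if the arm or the gripper's body presses on something with over 40 N, if the wrist force passes 120 N, or if a joint passes its speed limit or range.

## Robot

A 7-joint arm with a two-finger parallel gripper is mounted at the origin on the work surface. World frame = base frame: x ahead of the robot, y to its left, z up, the work surface at z = 0. Lengths are in m, angles in rad, forces in N, time in s.
With the tool pointing down it reaches from about 0.425 to 0.95 m from the base axis. Payload 4.7 kg.
Tool frame: the origin (TCP) lies between the finger pads; the fingertips stand 25 mm ahead of it and the grasp point (between the pads) lies 6 mm ahead of it; x points along the fingers, z is the direction in which the jaws open and shut, and the axes are right-handed (so a half turn about x gives the same grasp; the last joint's range is limited). The gripper opens to 85 mm and grips with 20 to 120 N. Pads are 22 mm wide; open, the fingers measure 114 mm over their backs; the gripper's body (76 mm by 85 mm) begins 54 mm behind the grasp point. The pads swing forward as they close: fully open they stand 13 mm farther back than shut.
Start: joints at [-1.196, 0.469, -0.049, 1.532, 0.024, 1.141, -0.082], TCP at [0.265, 0.621, 0.256] pointing down, gripper open.
Joint ranges: [-2.59, 2.59], [-0.33, 1.99], [-1.39, 1.29], [0.1, 2.45], [-1.04, 4.18], [0.21, 1.99], [-2.66, 2.66]. Speed limits (rad/s): [2.57, 2.57, 3.14, 3.14, 3.14, 3.14, 3.14].

## Interface

Orientations are given as a 3x3 rotation matrix whose columns are the frame's x, y, z axes.
In Python, from rig import * gives the robot as it stands. Calls block until the motion is done:
- movep(position, orientation): joint-space move of the TCP to a pose.
- move_l(position, attitude=None, feed=0.15, until_force=None): straight line of the TCP; attitude=None keeps the orientation; feed is the mean speed in m/s. With until_force (N) it stops when the force on the tool has changed by that much, and returns True; else False.
- move_joints(angles): joint-space move.
- command_gripper(opening, newtons=None): finger opening in m; newtons is the grip in N (None keeps the last); returns when the fingers have stopped.
- sleep(seconds).
- inverse_kinematics(position, orientation): joint angles nearest the present ones, or None.
- sense(): the state.
- camera(name): name is "scene" or "top"; returns (picture, depth): 384x512x3 uint8, red, green, blue; 384x512 float32, m along the optical axis (not along the pixel's ray), 0 where there is no reading.
- camera_params(name): a dict with "K" (3x3 intrinsics, pixels), "position" and "rotation" of the camera in the world. Camera axes: x right, y down, z forward; pixel columns grow to the right and rows downward; lengths in m; the calibration is good to about 2 mm. A picture is of the moment at which its call begins. camera_params takes no time and is no camera call.
A pose or a line that the arm cannot do raises Unreachable and nothing moves.
- finish_job(): hands the job in, once; it reports no verdict.
The state is a dict: "time_s": time; "joint_pos": joint angles; "qd": joint speeds; "joint_efforts": joint torques, N m; "position": TCP position; "tcp_rot": TCP orientation; "wrist_force": force on the tool from outside, world axes, zero at the start; "ft_torque": the same for the moment, N m; "finger_gap": finger opening in m.
Only numpy, scipy, OpenCV 4.12 (cv2) and the standard library are available. Lean on these libraries where they do the work, as an engineer would, in place of code of your own. Each camera call takes 0.05 s, during which the arm holds its last target.

## Working session

There is one attempt and no reset: what is moved stays moved. The work goes in short steps, each a Python script; the robot and the scene stay as the last script left them, time stands still between calls to the robot, and variables do not carry over. Pictures are saved under pics/ and viewed, and the job is handed in when it is done.

```bash
mkdir -p pics; ls
python3 - <<'E'
from rig import *
import cv2, numpy as np
s=sense(); print(s)
for n in ("scene","top"):
    im,d=camera(n); cv2.imwrite(f"pics/{n}0.png",im[:,:,::-1]); np.savez(f"{n}0.npz",im=im,d=d); print(n,camera_params(n), (d>0).mean())
E
```

```text
pics
{'time_s': 0.0, 'joint_pos': array([-1.19588383,  0.46945104, -0.0486507 ,  1.53371681,  0.02411694,
        1.14097819, -0.08231878]), 'qd': array([ 0.00035994, -0.0005144 , -0.00045726,  0.00026622, -0.0005575 ,
        0.00094506, -0.00081145]), 'joint_efforts': array([-1.05201168e-03, -5.10306072e+01, -4.68969229e-02, -2.37711114e+01,
        1.07701615e-02,  7.61560514e-03,  6.68628928e-06]), 'position': array([0.26497494, 0.620227  , 0.25524538]), 'tcp_rot': array([[-7.14858675e-04, -9.19597245e-01,  3.92861802e-01],
       [-1.83235424e-03,  3.92862447e-01,  9.19595422e-01],
       [-9.99998066e-01, -6.24812233e-05, -1.96586904e-03]]), 'wrist_force': array([ 0.26551659, -0.00193969, -0.23458816]), 'ft_torque': array([0.01484638, 0.03728062, 0.07876128]), 'finger_gap': 0.08578468501515912}
scene {'K': array([[352.15203607,   0.        , 256.63631205],
       [  0.        , 352.15203607, 191.60632076],
       [  0.        ,   0.        ,   1.        ]]), 'position': array([ 1.05322666, -0.67008617,  1.02478377]), 'rotation': array([[ 0.77659122,  0.46572911, -0.42426698],
       [ 0.62973913, -0.55429442,  0.54423003],
       [ 0.01829495, -0.68982178, -0.72374802]])} 0.9959564208984375
top {'K': array([[396.0453019 ,   0.        , 263.10335702],
       [  0.        , 396.0453019 , 191.9047857 ],
       [  0.        ,   0.        ,   1.        ]]), 'position': array([0.32061824, 0.01378679, 1.35877233]), 'rotation': array([[-0.01883885, -0.98846552,  0.15026978],
       [-0.99982159,  0.01841837, -0.00418952],
       [ 0.00137347, -0.1503219 , -0.98863615]])} 0.9957987467447916
```

View pics/scene0.png

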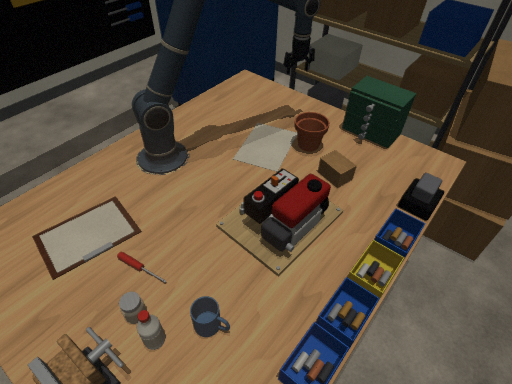

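View pics/top0.png

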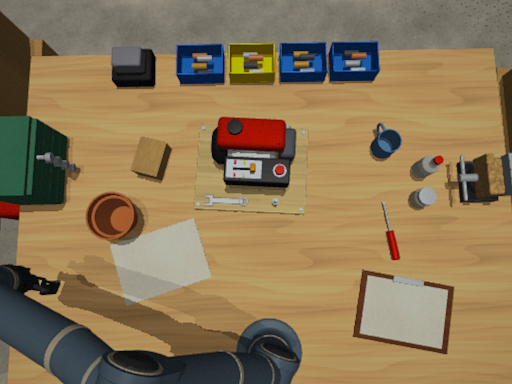

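The scene view shows the engine mid-bench. In the top view the primer is at about (280,170) and the choke at about (253,168), with the wrench and plug in front at row ~202. I'll zoom in and measure.

```bash
cat > h.py <<'E'
import numpy as np, cv2
from rig import camera_params
def pts(n,im,d,mask):
    P=camera_params(n);K=P["K"];v,u=np.nonzero(mask&(d>0));z=d[v,u]
    c=np.stack([(u-K[0,2])/K[0,0]*z,(v-K[1,2])/K[1,1]*z,z],1)
    return c@P["rotation"].T+P["position"],u,v
def ray(n,u,v,h):
    P=camera_params(n);K=P["K"]
    r=P["rotation"]@np.array([(u-K[0,2])/K[0,0],(v-K[1,2])/K[1,1],1.]);p=P["position"]
    return p+r*(h-p[2])/r[2]
E
python3 - <<'E'
from h import *
t=np.load("top0.npz");s=np.load("scene0.npz")
a=cv2.resize(t["im"][105:220,185:315],None,fx=4,fy=4,interpolation=2)
b=cv2.resize(s["im"][155:275,210:350],None,fx=4,fy=4,interpolation=2)
cv2.imwrite("pics/tz.png",a[:,:,::-1]);cv2.imwrite("pics/sz.png",b[:,:,::-1])
for n,z,(r0,r1,c0,c1) in (("top",t,(105,220,185,315)),("scene",s,(155,275,210,350))):
    hsv=cv2.cvtColor(z["im"],cv2.COLOR_RGB2HSV);H,S,V=[hsv[...,i].astype(int) for i in range(3)]
    roi=np.zeros(H.shape,bool);roi[r0:r1,c0:c1]=1
    for nm,m in (("red",((H<6)|(H>172))&(S>150)&(V>80)),("orange",(H>=6)&(H<18)&(S>190)&(V>150)),("yellow",(H>=22)&(H<34)&(S>150)&(V>120))):
        m=m&roi
        k,l,st,c=cv2.connectedComponentsWithStats(m.astype(np.uint8))
        for i in range(1,k):
            if st[i,4]<4: continue
            p,u,v=pts(n,z["im"],z["d"],l==i)
            print(n,nm,st[i],c[i].round(1),np.median(p,0).round(3),p[:,2].max().round(3))
E
```

```text
top red [ 217  117   69   32 1723] [252.8 133.3] [0.675 0.033 0.198] 0.218
top red [234 161   2   3   5] [234.6 162.2] [0.597 0.094 0.166] 0.167
top red [275 166   9   9  65] [279.2 169.7] [ 0.566 -0.041  0.185] 0.192
scene red [ 273  174   57   45 1099] [299.2 197.5] [0.689 0.016 0.197] 0.202
scene red [254 191   9   7  47] [258.  193.7] [ 0.57  -0.042  0.185] 0.188
scene orange [272 176   5   4  10] [274.4 177.6] [0.577 0.037 0.203] 0.204
```

```bash
sleep 1
```

```text
(no output)
```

View pics/tz.png

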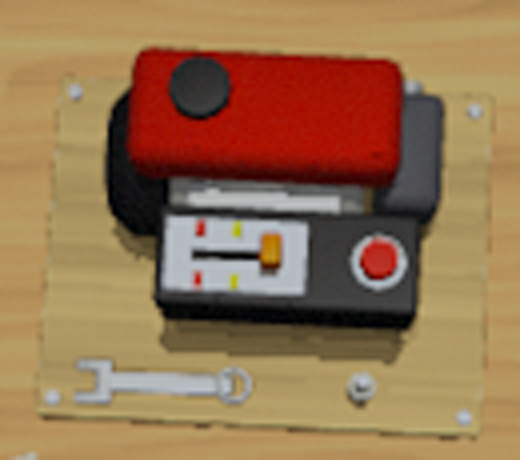

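View pics/sz.png

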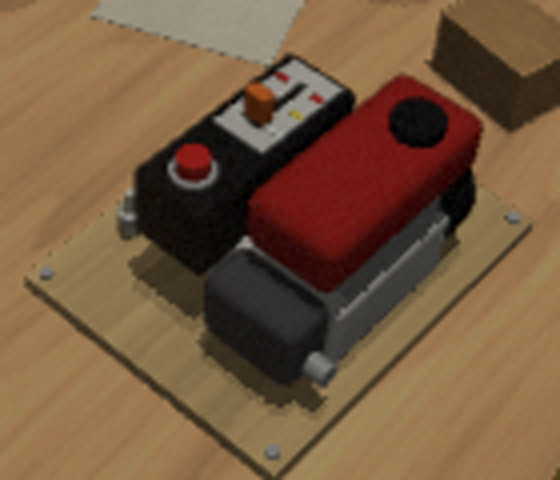

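The crops show the primer at zoom (380,258), the knob at (270,250) at the right-hand (open) end of the slot, and the red marks at x≈199. The plate screws give the yaw.

Run:
```python
from h import *
T=lambda x,y:(185+(x+.5)/4-.5,105+(y+.5)/4-.5)
S=lambda x,y:(210+(x+.5)/4-.5,155+(y+.5)/4-.5)
print("primer",ray("top",279.2,169.7,.185),ray("top",*T(380,258),.185),ray("scene",258,192.6,.185),ray("scene",*S(194,157),.185))
print("knob",ray("top",*T(270,241),.203),ray("scene",*S(260,89),.203))
sc=[ray("top",*T(*q),.02)[:2] for q in((75,92),(475,111),(464,417),(51,397))]
print(sc, np.mean(sc,0))
ss=[ray("scene",*S(*q),.02)[:2] for q in((513,217),(272,452),(46,272))];print(ss)
for q in (sc,): 
  for a,b in ((0,1),(3,2)): d=q[a]-q[b]; print("yaw",np.degrees(np.arctan2(-d[0],d[1])))
  for a,b in ((0,3),(1,2)): d=q[a]-q[b]; print("yaw",np.degrees(np.arctan2(d[1],d[0])))
d=ss[0]-ss[1];print(np.degrees(np.arctan2(-d[0],d[1])));d=ss[1]-ss[2];print(np.degrees(np.arctan2(d[1],d[0])))
# depth on top pts: knob region
for n in("top","scene"):
  z=np.load(n+"0.npz");hsv=cv2.cvtColor(z["im"],cv2.COLOR_RGB2HSV)
  m=(hsv[...,0]>=5)&(hsv[...,0]<22)&(hsv[...,1]>140);p,u,v=pts(n,z["im"],z["d"],m)
  k=(p[:,2]>.185)&(p[:,2]<.215)&(abs(p[:,0]-.58)<.05)&(abs(p[:,1]-.04)<.05);q=p[k];print(n,k.sum(),q.mean(0),q.min(0),q.max(0))
# redmark positions
print("redmarks",[ray("top",*T(*q),.165) for q in((200,229),(198,279),(238,229),(234,281))])
```

```text
primer [ 0.5660227  -0.04113046  0.185     ] [ 0.56777249 -0.04245995  0.185     ] [ 0.56721243 -0.03922199  0.185     ] [ 0.57113798 -0.04343719  0.185     ]
knob [0.57843519 0.04009185 0.203     ] [0.57471551 0.03994365 0.203     ]
[array([0.75585552, 0.21313028]), array([ 0.73217463, -0.13677016]), array([ 0.46342377, -0.11824629]), array([0.48708158, 0.2325105 ])] [0.60963388 0.04765608]
[array([0.75676787, 0.21328658]), array([ 0.7333758 , -0.13734684]), array([ 0.46346199, -0.11821214])]
yaw -3.8718128894807604
yaw -3.858635600460945
yaw -4.1242344841421
yaw -3.9429212362312613
-3.8167601208684236
-4.055023037409261
top 36 [0.57051245 0.03997072 0.20101748] [0.56287904 0.03448051 0.18572798] [0.5821937  0.04691424 0.20914148]
scene 49 [0.57754659 0.03568824 0.19769101] [0.56449241 0.02771886 0.18569179] [0.58735275 0.04775462 0.20439397]
redmarks [array([0.59736796, 0.09477888, 0.165     ]), array([0.55813664, 0.09662842, 0.165     ]), array([0.59682531, 0.06548663, 0.165     ]), array([0.55606132, 0.06902969, 0.165     ])]
```

```bash
cat >> h.py <<'E'
th=np.radians(-3.92); ex=np.array([np.cos(th),np.sin(th),0]); ey=np.array([-np.sin(th),np.cos(th),0])
X=np.array([0,0,-1.])
R=np.stack([X,np.cross(ex,X),ex],1); R2=np.stack([X,np.cross(-ex,X),-ex],1)
PR=np.array([.5693,-.0415,0]); KN=PR+.082*ey
E
python3 - <<'E'
from rig import *
from h import *
print(KN)
for r in(R,R2):
    for p in (PR+[0,0,.26],KN+.05*ey+[0,0,.20]): print(inverse_kinematics(p,r))
E
```

```text
[0.57490581 0.04030816 0.        ]
[-0.46419634  0.32481417  0.59039738  1.80900487 -0.20408478  1.06871922
  0.13248357]
[-0.58386524  0.4011604   0.46774481  1.83587811 -0.21737596  0.95506222
 -0.09012321]
[ 0.82919612  0.55504133 -1.17248838  1.73828679  0.54350425  1.22045842
  2.58684573]
[ 0.57471502  0.67161029 -1.17658103  1.77004477  0.67346717  1.17101973
  2.264431  ]
```

Run:
```python
from rig import *
from h import *
command_gripper(0.0,30)
p=sense()["position"]; move_l([p[0],p[1],.33])
movep(PR+[0,0,.30],R); move_l(PR+[0,0,.235]); sleep(.3)
s=sense();print(s["time_s"],s["position"],s["tcp_rot"].round(3),s["wrist_force"],s["finger_gap"])
for n in("scene","top"):
    im,d=camera(n)
    c=im[145:275,200:350] if n=="scene" else im[105:220,185:315]
    cv2.imwrite(f"pics/{n}1.png",cv2.resize(c,None,fx=4,fy=4,interpolation=2)[:,:,::-1])
```

```text
4.975 [ 0.56970955 -0.0415477   0.23581594] [[ 0.002  0.068  0.998]
 [ 0.     0.998 -0.068]
 [-1.     0.     0.002]] [-0.34891314  0.43295111  0.12529475] -0.00013954035692789117
```

View pics/scene1.png

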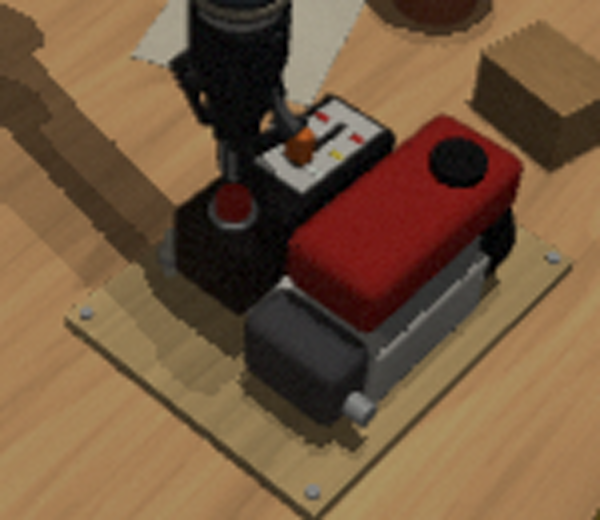

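View pics/top1.png

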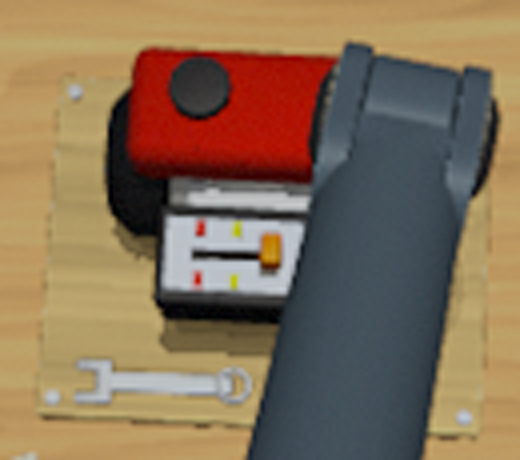

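The shut fingertips stand at zoom (231,170), right above the primer (233,203) in the scene view. The top view is blocked by the arm. Next, the press.

Run:
```python
from rig import *
from h import *
z0=sense()["wrist_force"]
r=move_l(PR+[0,0,.195],feed=.02,until_force=11)
s=sense();print(r,s["time_s"],s["position"],s["wrist_force"]-z0)
sleep(.35)
s=sense();print(s["time_s"],s["position"],s["wrist_force"]-z0)
```

```text
True 6.575 [ 0.56932896 -0.04151447  0.20229371] [-0.90785933  0.70233358  6.34906785]
6.925 [ 0.56929806 -0.0414978   0.20227324] [-1.0359769   2.39976911  7.05152299]
```

Tip at z 0.177 with about 7 N, so the button is fully in. Next I'll release it and move into the gap for the choke.

Run:
```python
from rig import *
from h import *
move_l(PR+[0,0,.235],feed=.08); sleep(.2)
g=PR+.0475*ey
move_l(g+[0,0,.25]); 
r=move_l(g+[0,0,.203],feed=.06,until_force=5)
s=sense();print(r,s["time_s"],s["position"],s["wrist_force"])
for n in("scene",):
    im,d=camera(n)
    cv2.imwrite(f"pics/{n}2.png",cv2.resize(im[145:275,200:350],None,fx=4,fy=4,interpolation=2)[:,:,::-1])
```

```text
False 9.1083 [0.57283957 0.00582663 0.20332497] [-0.17113607 -0.20203096 -0.85516621]
```

View pics/scene2.png

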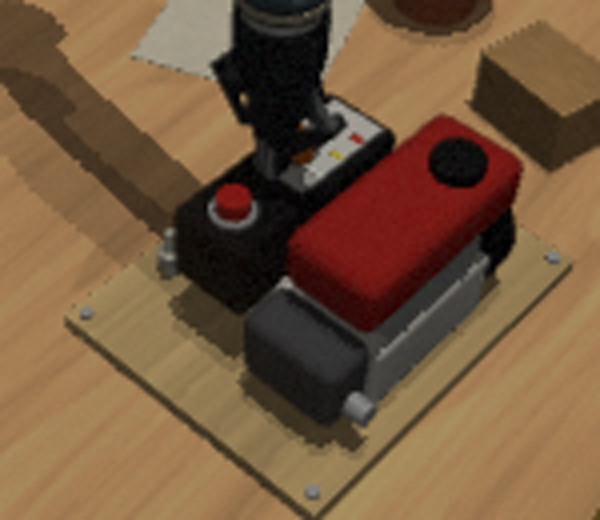

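The primer is out again (red button at (233,200)). The fingers sit in the gap between the collar and the orange knob, touching nothing. Now I'll push along +y.

Run:
```python
from rig import *
from h import *
f0=sense()["wrist_force"]
tgt=lambda tr: KN+(tr-.019)*ey+[0,0,.203]
for a,fl in((.020,12),(.046,12),(.058,12)):
    r=move_l(tgt(a),feed=.04,until_force=fl)
    s=sense();print(r,s["time_s"],"travel est",((s["position"]-KN)@ey+.019).round(4),s["position"].round(4),(s["wrist_force"]-f0).round(2))
    if r: break
```

```text
True 9.7333 travel est 0.0012 [0.5737 0.0226 0.2031] [-0.3  -1.66  0.79]
```

Run:
```python
from rig import *
from h import *
tgt=lambda tr: KN+(tr-.019)*ey+[0,0,.203]
for a in(.004,.008,.014):
    r=move_l(tgt(a),feed=.015,until_force=12)
    s=sense();print(r,s["time_s"],"travel est",((s["position"]-KN)@ey+.019).round(4),s["position"].round(4),(s["wrist_force"]).round(2))
    if r: break
im,d=camera("scene")
cv2.imwrite(f"pics/scene3.png",cv2.resize(im[145:275,200:350],None,fx=4,fy=4,interpolation=2)[:,:,::-1])
```

```text
False 10.0667 travel est 0.0014 [0.5737 0.0227 0.2031] [-0.43 -5.88  0.88]
False 10.4833 travel est 0.0091 [0.5741 0.0305 0.2028] [ 0.74  0.08 -0.45]
False 11.0333 travel est 0.0141 [0.5745 0.0354 0.203 ] [-0.51 -1.36 -0.27]
```

View pics/scene3.png

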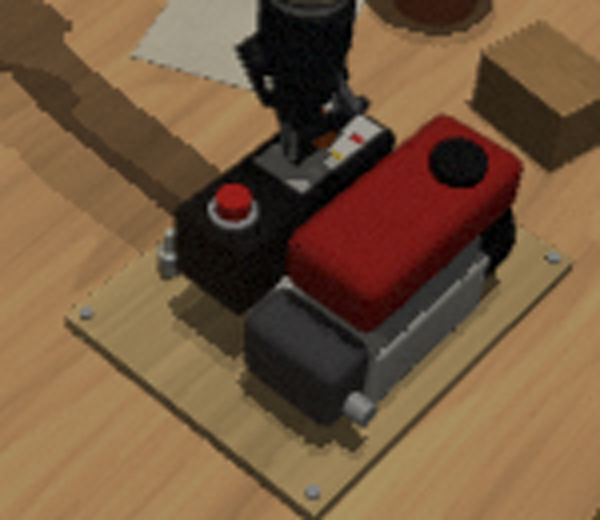

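The engine's screws are at the same pixels as before, and the knob (orange at (325,140)) has moved on towards the yellow marks. I'll keep pushing slowly.

Run:
```python
from rig import *
from h import *
tgt=lambda tr: KN+(tr-.019)*ey+[0,0,.203]
for a in(.024,.030,.036,.042,.048,.053,.056,.059):
    r=move_l(tgt(a),feed=.02,until_force=13)
    s=sense();print(r,s["time_s"],"travel est",((s["position"]-KN)@ey+.019).round(4),s["position"].round(4),(s["wrist_force"]).round(2))
    if r and a>.05: break
```

```text
False 11.7333 travel est 0.024 [0.5752 0.0453 0.203 ] [0.58 0.24 0.25]
False 12.1833 travel est 0.0292 [0.5757 0.0505 0.2031] [-1.27 -2.74  1.07]
False 12.6333 travel est 0.0357 [0.5761 0.057  0.2031] [-0.75 -3.49  2.51]
False 13.0833 travel est 0.042 [0.5765 0.0633 0.2031] [-1.41 -4.02  2.43]
False 13.5333 travel est 0.0458 [0.5768 0.067  0.2031] [-0.17 -6.16  2.86]
False 13.9333 travel est 0.055 [0.5772 0.0762 0.2027] [0.26 0.8  1.  ]
False 14.2333 travel est 0.0556 [0.5772 0.0768 0.2028] [-1.7  -2.79  0.04]
False 14.5333 travel est 0.0558 [0.5772 0.077  0.2029] [-1.06 -7.77  1.27]
```

Run:
```python
from rig import *
from h import *
tgt=lambda tr: KN+(tr-.019)*ey+[0,0,.203]
sleep(.2); move_l(tgt(.04),feed=.08); p=tgt(.04); p[2]=.32; move_l(p)
move_l([.50,.30,.34]); 
try: movep([.265,.60,.33],R)
except Exception as e: print(e)
sleep(.3); s=sense();print(s["time_s"],s["position"],s["wrist_force"].round(2))
for n,o in(("scene",(155,275,210,350)),("top",(105,220,185,315))):
    im,d=camera(n);np.savez(n+"9.npz",im=im,d=d)
    cv2.imwrite(f"pics/{n}9.png",cv2.resize(im[o[0]:o[1],o[2]:o[3]],None,fx=4,fy=4,interpolation=2)[:,:,::-1])
    a=np.load(n+"0.npz")["im"]; df=np.abs(a.astype(int)-im).max(2)>50
    k,l,st,c=cv2.connectedComponentsWithStats(df.astype(np.uint8));print(n,[(st[i].tolist()) for i in range(1,k) if st[i,4]>12])
    if n=="top": cv2.imwrite("pics/topfull9.png",im[:,:,::-1])
```

```text
19.5917 [0.26585076 0.59949732 0.33017146] [-0.24  0.76  0.02]
scene [[279, 0, 15, 10, 114], [312, 0, 4, 7, 24], [286, 11, 9, 39, 122], [155, 19, 7, 21, 67], [308, 20, 4, 23, 37], [165, 46, 14, 4, 22], [300, 50, 14, 19, 106], [284, 52, 8, 15, 91], [145, 54, 12, 33, 125], [169, 105, 7, 27, 60], [285, 105, 18, 12, 56], [175, 109, 99, 32, 482], [204, 119, 73, 18, 264], [186, 141, 23, 11, 39], [281, 169, 8, 10, 56], [271, 175, 8, 12, 61]]
top [[231, 162, 6, 11, 56], [250, 163, 6, 11, 59], [12, 255, 28, 22, 218], [83, 268, 8, 14, 38], [13, 273, 3, 12, 13], [25, 272, 55, 33, 564], [103, 290, 97, 54, 872], [0, 295, 9, 5, 15], [0, 297, 239, 87, 8574], [204, 329, 36, 13, 128], [267, 357, 8, 8, 18], [237, 360, 7, 22, 67], [268, 363, 5, 10, 19], [57, 369, 13, 12, 78]]
```

View pics/top9.png

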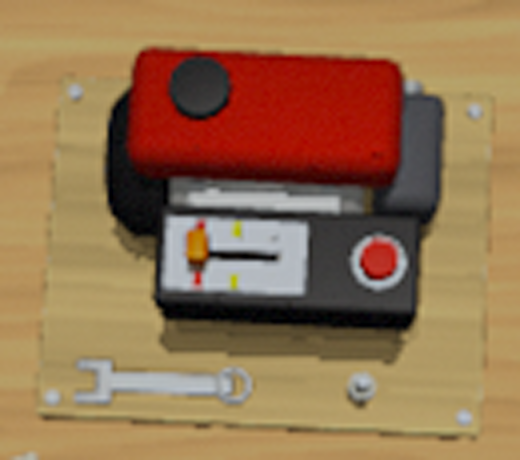

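View pics/scene9.png

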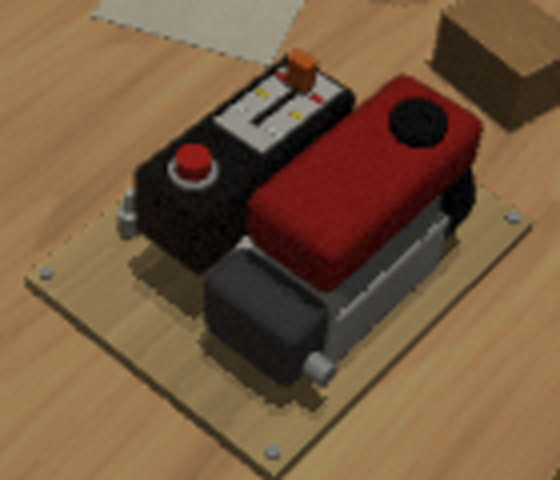

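View pics/topfull9.png

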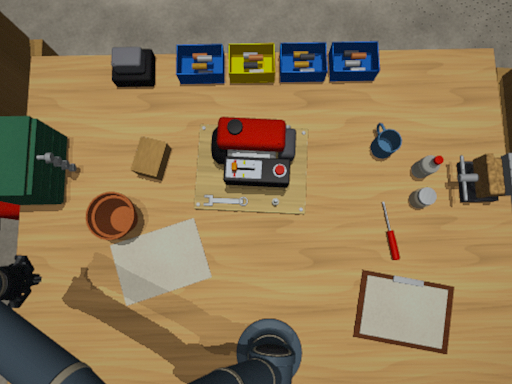

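The top view shows the orange knob at (197,245), on the red marks. The primer is out at (380,258), and the plate screws, wrench and plug are on the same pixels as at the start. Handing in.

```bash
python3 -c "
from rig import *
finish_job(); print(sense()['time_s'])"
```

```text
the job is handed in; nothing more can be done
the job is handed in; nothing more can be done
```

I pressed the primer fully in and let it spring back. I then pushed the choke past the half-choke click to the full-choke stop and handed the job in at about 20 s. The hand-in gives no verdict, so these are my own checks:

- **Primer:** with shut fingertips I pressed until the tip was about 7.7 mm below the button's rest height, at about 7 N, and held it 0.35 s. The picture taken before the choke push showed it out again, and so did the last ones.
- **Choke:** I pushed on the knob's -y face. The fingers came up against the stop at about 7.8 N, with an estimated travel of 55.8 mm. The last pictures show the knob on the red marks, about 54–55 mm from where it started, and it has no place to rest between the click and the stop.
- **Early stop:** the first push ended at first contact, about 1 mm of estimated travel, because the 12 N force limit tripped at 0.04 m/s. I went on at 0.015–0.02 m/s, and the readings I took then stayed below 8 N.
- **Engine and other things:** comparing the top and scene pictures before and after, the only differences were the knob, the arm and its shadow. The arm was parked clear, with close to zero wrist force.

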